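Fill the bottle crate from the sloping stand

ROBOT

A 6-joint arm with a two-finger parallel gripper is mounted at the origin on a cart in front of the work surface, level with it; the furniture and walls round the work are solid. World frame = base frame: x ahead of the robot, y to its left, z up, the work surface at z = 0. Lengths are in m, angles in rad, forces in N, time in s.
With the tool pointing down it reaches from about 0.275 to 0.875 m from the base axis. Payload 12.5 kg.
Tool frame: the origin (TCP) lies on the centre line of the jaws, within the pads' length; the fingertips stand r.finger_overhang ahead of it and the grasp point (between the pads) lies 3 mm ahead of it (r.finger_overhang is the distance from the TCP to the fingertips, in m); z points along the fingers, y is the direction in which the jaws open and shut (so a half turn about z gives the same grasp; the last joint's range is limited). The gripper opens to 85 mm and grips with 20 to 120 N. Pads are 22 mm wide; open, the fingers measure 114 mm over their backs; the gripper's body (76 mm by 85 mm) begins 54 mm behind the grasp point. The pads swing forward as they close: fully open they stand 13 mm farther back than shut.
Start: joints at [-1.415, 0.351, 1.652, -0, 1.139, -0.085], TCP at [0.131, -0.534, 0.253] pointing down, gripper open.
Joint ranges: [-2.75, 2.75], [-0.79, 2.1], [0.01, 2.65], [-1.57, 4.71], [0.07, 3.14], [-2.87, 2.87]. Speed limits (rad/s): [2.22, 2.22, 2.79, 3.14, 3.14, 3.14].

INTERFACE

Orientations are given as a unit quaternion [x, y, z, w].
In Python, from cell import r, optics gives the robot as it stands. The module is installed in compiled form; this text tells all that it offers. Calls block until the motion is done:
- r.move_to(position, orientation): joint-space move of the TCP to a pose.
- r.move_linear(position, rot=None, vel=0.15): straight line of the TCP; rot=None keeps the orientation; vel is the mean speed in m/s.
- r.set_joints(angles): joint-space move.
- r.set_gripper(opening, squeeze=None): opening from 0.0 (shut) to 1.0 (fully open); squeeze is the grip in N (None keeps the last); returns when the fingers have stopped.
- r.sleep(seconds).
- r.inverse_kinematics(position, orientation): joint angles nearest the present ones, or None.
- optics.get_image(name): name is "scene" or "top" or "wrist"; returns a dict with "pixels" (400x640x3 uint8, red, green, blue), "depth" (400x640 float32, m along the optical axis (not along the pixel's ray), 0 where there is no reading), "fx", "fy", "cx", "cy" (pixels), "D" ([k1, k2, p1, p2, k3] as OpenCV has them; the pictures are not rectified), "camera_from_world" (4x4, takes a point from world to camera coordinates); the wrist camera has in their place "mount" (4x4, takes a point from camera to tool coordinates, whose origin is the TCP and whose axes are the flange's). Camera axes: x right, y down, z forward; pixel columns grow to the right and rows downward; lengths in m; the calibration is good to about 2 mm. A picture is of the moment at which its call begins: read the wrist's pose just before it.
A pose or a line that the arm cannot do raises r.PlanningError and nothing moves.
- r.hand_in(): hands the job in, once; it reports no verdict.
Readings, each from a call of its own:
- r.current_t(): time.
- r.current_q(): joint angles.
- r.current_qvel(): joint speeds.
- r.current_effort(): joint torques, N m.
- r.current_tool_pos(): TCP position.
- r.current_ee_rot(): TCP orientation.
- r.current_contact_force(): force on the tool from outside, world axes, zero at the start.
- r.current_torque(): the same for the moment, N m.
- r.current_opening(): opening from 0.0 (shut) to 1.0 (fully open).
Only numpy, scipy, OpenCV 4.12 (cv2) and the standard library are available. Lean on these libraries where they do the work, as an engineer would, in place of code of your own. Each camera call takes 0.05 s, during which the arm holds its last target.

TASK

Two bottles, white ones with a green and a blue cap, lean in the sloping stand. Move both into the two empty cells of the blue crate, one per cell, so that each stands upright on the cell floor; lower them in rather than dropping them. Leave the two bottles already in the crate where they are, and do not knock over the small dropper bottle on the bench.

Things in the scene. Friction and masses are not known exactly. Their poses are not given: they have to be found in the camera images.
- green_bottle: White round bottle with a green screw cap, in one pocket of the stand. Body 72 mm diameter, 144 mm tall in all, 0.25 to 0.5 kg. The cap is 55 mm in diameter and takes up the top 20 mm; below it the shoulder widens to the body. Origin: centre of its underside; its z axis runs up through the cap. At the start it leans 30 degrees from vertical with the stand.
- blue_bottle: White round bottle with a blue screw cap, in the other pocket of the stand. Body 68 mm diameter, 158 mm tall in all, 0.25 to 0.5 kg. The cap is 51 mm in diameter and takes up the top 20 mm; below it the shoulder widens to the body. Origin: centre of its underside; its z axis runs up through the cap. At the start it leans 30 degrees from vertical with the stand.
- stand: Fixed sloping stand, base plate 150 x 190 mm, left or right of the crate. Two grey pockets side by side (centres at y = +43, -43 mm), either bottle in either; tipped 30 degrees about its y axis so the caps lean to its -x side, roughly to the robot. Pockets 80 x 80 mm inside, 74 mm deep along the bottle, walls up to 0.13 m, caps up to 0.19 m over the bench; bottles slide out along their axis. Origin: underside, on the bench.
- crate: Fixed blue open crate, 202 x 202 mm outside (218 mm over the rim), 70 mm high, divided by 6 mm walls into 2 x 2 square cells 92 mm wide inside, floor 6 mm thick. Cell centres lie 49 mm from its centre along its x and y axes. Two diagonally opposite cells are taken, the other two empty. Origin: centre of its underside on the bench.
- cell_a (a point): Centre of the floor of the crate's +x +y cell (crate axes); z up. Taken by a bottle.
- cell_b (a point): Centre of the floor of the crate's +x -y cell (crate axes); z up. Empty.
- cell_c (a point): Centre of the floor of the crate's -x +y cell (crate axes); z up. Empty.
- cell_d (a point): Centre of the floor of the crate's -x -y cell (crate axes); z up. Taken by a bottle.
- amber_bottle: Amber bottle with a black cap, 68 mm diameter, 147 mm tall, standing in crate cell a or d. Origin: centre of its underside.
- white_bottle: White bottle with a white cap, 74 mm diameter, 148 mm tall, standing in the other of crate cells a and d. Origin: centre of its underside.
- dropper: Small amber dropper bottle with a black rubber top, 33 mm diameter, 107 mm tall, standing loose on the bench behind the work. Origin: centre of its underside.

How it is judged:
By the outcome, as a careful person would: the job done as asked, in the order asked, and still so for the second after the job is handed in, with the robot touching nothing.
It also fails if it takes over 59 s, if anything falls off the work surface, if the arm or the gripper's body presses on something with over 40 N, if the wrist force passes 120 N, or if a joint passes its speed limit or range.

## Working session

There is one attempt and no reset: what is moved stays moved. The work goes in short steps, each a Python script; the robot and the scene stay as the last script left them, time stands still between calls to the robot, and variables do not carry over. Pictures are saved under pics/ and viewed, and the job is handed in when it is done.

```bash
mkdir -p pics; python3 - <<'E'
from cell import r, optics
import cv2,numpy as np
print(r.current_t(), r.finger_overhang, r.current_tool_pos(), r.current_ee_rot(), r.current_q(), r.current_opening())
for n in ("scene","top","wrist"):
    im=optics.get_image(n); cv2.imwrite(f"pics/{n}0.png",im["pixels"][:,:,::-1])
    np.savez(f"{n}0.npz",**im)
    print(n,im["fx"],im["fy"],im["cx"],im["cy"],im["D"]); print(np.round(im.get("camera_from_world",im.get("mount")),3)); print((im["depth"]>0).mean())
E
```

```text
0.0 0.022 [ 0.13113738 -0.53380973  0.25273883] [ 9.92759127e-01  1.20120550e-01 -2.11858590e-05 -6.07428772e-04] [-1.41459970e+00  3.51253571e-01  1.65245063e+00  1.23330788e-06
  1.13910405e+00 -8.46265575e-02] 0.9994723276336666
scene 379.8503903387472 379.8503903387472 314.22778252372 197.81454130103347 [-0.07562365  0.          0.          0.          0.        ]
[[ 0.991 -0.131  0.015 -0.573]
 [-0.103 -0.844 -0.526  0.021]
 [ 0.081  0.52  -0.85   0.887]
 [ 0.     0.     0.     1.   ]]
0.9957421875
top 406.13049623251834 406.13049623251834 313.77647861105424 191.20162838444242 [-0.09595042  0.          0.          0.          0.        ]
[[ 0.027 -0.999 -0.034 -0.057]
 [-0.997 -0.025 -0.069  0.565]
 [ 0.068  0.036 -0.997  0.856]
 [ 0.     0.     0.     1.   ]]
0.99597265625
wrist 329.9855028748501 329.9855028748501 327.76827446213935 197.9225769747227 [-0.01499943  0.          0.          0.          0.        ]
[[-0.    -0.949 -0.315  0.082]
 [ 1.    -0.001  0.001 -0.   ]
 [-0.001 -0.315  0.949 -0.119]
 [ 0.     0.     0.     1.   ]]
0.996046875
```

View pics/scene0.png

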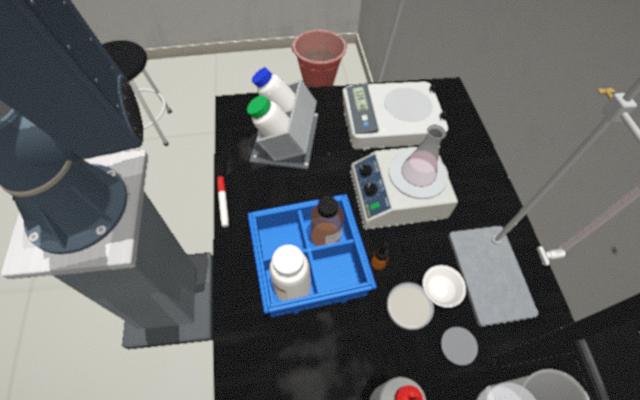

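View pics/top0.png

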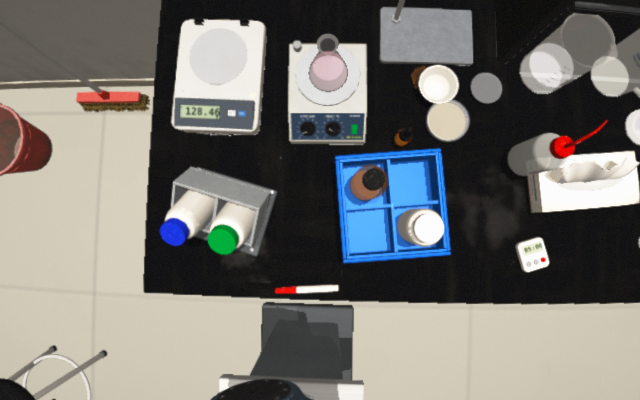

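View pics/wrist0.png

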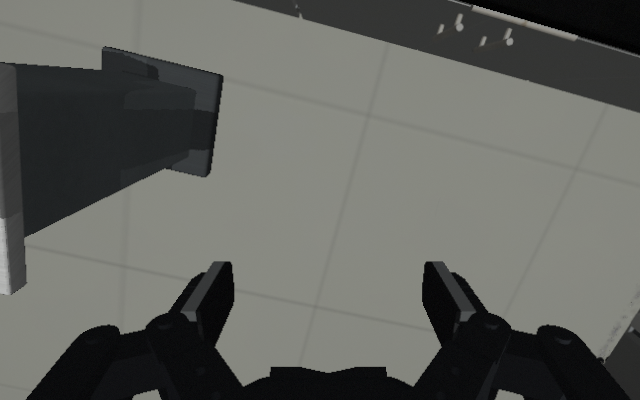

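The top view shows the stand at the left: blue cap at (173,232), green cap at (223,240). The crate is centred near (393,205), with amber in the +x+y cell and white in the -x-y cell, so cells b and c are empty. The dropper is near (402,138).

```bash
cat > vis.py <<'E'
import cv2,numpy as np
def cloud(im,T=None):
    K=np.array([[im["fx"],0,im["cx"]],[0,im["fy"],im["cy"]],[0,0,1]],float)
    h,w=im["depth"].shape
    u,v=np.meshgrid(np.arange(w),np.arange(h))
    p=np.stack([u.ravel(),v.ravel()],1).astype(np.float64)[:,None]
    n=cv2.undistortPoints(p,K,np.array(im["D"],float))[:,0].reshape(h,w,2)
    d=im["depth"].astype(float)
    P=np.stack([n[...,0]*d,n[...,1]*d,d],-1)
    if T is None: T=np.linalg.inv(im["camera_from_world"])
    return P@T[:3,:3].T+T[:3,3]
def hsv(im): return cv2.cvtColor(im["pixels"],cv2.COLOR_RGB2HSV)
E
python3 - <<'E'
from vis import *
for n in("top","scene"):
    im={k:(v if v.ndim else float(v)) for k,v in np.load(n+"0.npz").items()}
    W=cloud(im);H=hsv(im)
    V=im["depth"]>0
    blue=(H[...,0]>98)&(H[...,0]<125)&(H[...,1]>130)&(H[...,2]>50)&V
    green=(H[...,0]>55)&(H[...,0]<90)&(H[...,1]>120)&V&(W[...,1]>0.1)
    rim=blue&(abs(W[...,2]-.07)<.008)&(W[...,1]<.12)
    print(n,"table z",np.median(W[(W[...,2]<.02)&(W[...,0]>.25)&(W[...,0]<.7)&(W[...,2]>-.02)&V][:,2]))
    print("rim",cv2.minAreaRect((W[rim][:,:2]*1000).astype(np.float32)),np.median(W[rim][:,2]))
    inn=blue&(W[...,2]<.02)&(W[...,2]>0)&(W[...,1]<.12); print("floor z",np.median(W[inn][:,2]))
    for nm,m in(("g",green&(W[...,2]>.1)),("b",blue&(W[...,1]>.12)&(W[...,2]>.1))):
        m=cv2.erode(m.astype(np.uint8),np.ones((3,3)))>0
        P=W[m];print(nm,len(P),P.mean(0).round(4),P.min(0).round(3),P.max(0).round(3))
        # RANSAC plane for cap top
        rng=np.random.default_rng(0);best=None
        for _ in range(800):
            a,b,c=P[rng.choice(len(P),3,False)];nn=np.cross(b-a,c-a);l=np.linalg.norm(nn)
            if l<1e-5: continue
            nn/=l; k=abs((P-a)@nn)<.0015
            if best is None or k.sum()>best.sum():best=k
        Q=P[best];c=Q.mean(0);nn=np.linalg.svd(Q-c)[2][2];nn*=np.sign(nn[2])
        print("  top plane",len(Q),c.round(4),nn.round(3),"tilt",np.degrees(np.arccos(nn[2])).round(1),"az",np.degrees(np.arctan2(nn[1],nn[0])).round(1))
    for nm,c in (("dropper",((402,137) if n=="top" else (379,258))),):
        print(nm,W[c[1],c[0]])
    # grey stand
    st=(H[...,1]<40)&V&(W[...,1]>.15)&(W[...,1]<.5)&(W[...,0]<.6)&(W[...,0]>.25)&(W[...,2]>.002)&(W[...,2]<.3)
    print("stand",W[st].min(0),W[st].max(0))
E
```

```text
top table z 0.0013412620743374348
rim ((557.20556640625, -98.217529296875), (475.44091796875, 264.3184814453125), 80.48100280761719) 0.06920753947208413
floor z 0.006964325645757774
g 443 [0.4651 0.119  0.1636] [0.441 0.102 0.149] [0.489 0.141 0.176]
  top plane 354 [0.4628 0.1198 0.163 ] [-0.49   0.116  0.864] tilt 30.2 az 166.6
b 443 [0.4764 0.2026 0.1725] [0.453 0.181 0.158] [0.499 0.228 0.185]
  top plane 315 [0.4731 0.205  0.1717] [-0.53   0.128  0.839] tilt 33.0 az 166.4
dropper [ 0.67825273 -0.22176608  0.06802009]
stand [0.33154201 0.150056   0.00200038] [0.59992605 0.33686282 0.16974807]
scene table z 0.0008505201556371356
rim ((538.4664306640625, -203.90216064453125), (219.1822509765625, 219.53695678710938), 5.75230073928833) 0.06869068324659278
floor z 0.006655625452989589
g 155 [0.463  0.1178 0.1631] [0.439 0.102 0.15 ] [0.486 0.137 0.176]
  top plane 132 [0.4609 0.1186 0.1623] [-0.498  0.112  0.86 ] tilt 30.7 az 167.3
b 160 [0.4765 0.1937 0.172 ] [0.458 0.181 0.156] [0.495 0.218 0.183]
  top plane 81 [0.4736 0.1997 0.1731] [-0.499  0.158  0.852] tilt 31.6 az 162.4
dropper [ 0.67646813 -0.24176336  0.06422174]
stand [0.33202769 0.15005229 0.00200001] [0.59995666 0.33605207 0.16822305]
```

```bash
cat > m.py <<'E'
from vis import *
for n in("top","scene"):
    im={k:(v if v.ndim else float(v)) for k,v in np.load(n+"0.npz").items()}
    W=cloud(im);H=hsv(im);V=im["depth"]>0
    blue=(H[...,0]>98)&(H[...,0]<128)&(H[...,1]>110)&(H[...,2]>40)&V
    green=(H[...,0]>50)&(H[...,0]<95)&(H[...,1]>90)&V
    rim=(blue&(abs(W[...,2]-.07)<.006)&(W[...,1]<.0)&(W[...,1]>-.4)&(W[...,0]<.75)&(W[...,0]>.4)).astype(np.uint8)
    nl,L,S,_=cv2.connectedComponentsWithStats(rim,connectivity=8);rim=L==1+np.argmax(S[1:,4])
    print(n,"rim",cv2.minAreaRect((W[rim][:,:2]*1000).astype(np.float32)))
    for nm,m,d in(("g",green,.055),("b",blue,.051)):
        m=(m&(W[...,2]>.12)&(W[...,2]<.2)&(W[...,1]>0.05)&(W[...,0]<.56)&(W[...,0]>.4)).astype(np.uint8)
        nl,L,S,_=cv2.connectedComponentsWithStats(m);m=L==1+np.argmax(S[1:,4]);P=W[m]
        nn=np.array([-.5*np.cos(np.radians(13.3)),.5*np.sin(np.radians(13.3)),.866])
        for it in range(3):
            h=P@nn; top=np.percentile(h,90)-.0; h0=np.median(h[h>top-.004]); k=abs(h-h0)<.003
            Q=P[k];c=Q.mean(0);nf=np.linalg.svd(Q-c)[2][2];nf*=np.sign(nf[2])
        e1=np.cross([0,0,1.],nn);e1/=np.linalg.norm(e1);e2=np.cross(nn,e1)
        uv=np.stack([Q@e1,Q@e2],1)
        (cx,cy),rad=cv2.minEnclosingCircle((uv*1000).astype(np.float32))
        bb=(uv.min(0)+uv.max(0))/2
        C=cx/1e3*e1+cy/1e3*e2+h0*nn; C2=bb[0]*e1+bb[1]*e2+h0*nn
        print(nm,len(P),k.sum(),"circ",C.round(4),rad,"bbox",C2.round(4),np.ptp(uv,axis=0).round(4),"mean",c.round(4),"n",nf.round(3))
    # white bodies: PCA / bottle side pts
    wh=(H[...,1]<50)&(H[...,2]>130)&V&(W[...,1]>.05)&(W[...,1]<.3)&(W[...,0]>.42)&(W[...,0]<.62)&(W[...,2]>.07)&(W[...,2]<.2)
    print("white",wh.sum(),W[wh].min(0).round(3),W[wh].max(0).round(3))
    gr=V&(W[...,1]>.03)&(W[...,1]<.33)&(W[...,0]>.38)&(W[...,0]<.68)&(abs(W[...,2]-.005)<.015)&(H[...,2]>60)&(H[...,1]<60)
    if gr.sum()>20: print("base",gr.sum(),cv2.minAreaRect((W[gr][:,:2]*1000).astype(np.float32)))
E
python3 m.py
python3 - <<'E'
import cv2
a=cv2.imread('pics/top0.png')[140:290,140:470];cv2.imwrite('pics/topz.png',cv2.resize(a,None,fx=2.4,fy=2.4,interpolation=cv2.INTER_CUBIC))
E
```

```text
top rim ((539.1813354492188, -203.79855346679688), (218.28170776367188, 219.2303466796875), 5.753159523010254)
g 685 565 circ [0.4615 0.1178 0.1624] 27.663801193237305 bbox [0.4615 0.1179 0.1624] [0.0542 0.0542] mean [0.4621 0.1171 0.1628] n [-0.483  0.106  0.869]
b 594 453 circ [0.4713 0.2066 0.1702] 26.005807876586914 bbox [0.4711 0.2069 0.1701] [0.0485 0.051 ] mean [0.4726 0.2061 0.171 ] n [-0.518  0.134  0.844]
white 4126 [0.451 0.051 0.07 ] [0.6   0.24  0.171]
base 742 ((551.0619506835938, 163.46218872070312), (236.80589294433594, 224.9092254638672), 79.4099349975586)
scene rim ((538.5921630859375, -203.745361328125), (219.07847595214844, 219.61782836914062), 5.6238203048706055)
g 369 250 circ [0.4601 0.1172 0.1618] 28.444076538085938 bbox [0.46   0.1178 0.1617] [0.0554 0.0537] mean [0.4603 0.1152 0.1622] n [-0.484  0.095  0.87 ]
b 241 141 circ [0.471  0.2042 0.1708] 23.33570098876953 bbox [0.4714 0.2041 0.171 ] [0.0453 0.0444] mean [0.4722 0.2014 0.1716] n [-0.508  0.128  0.852]
white 2719 [0.447 0.05  0.07 ] [0.602 0.237 0.168]
base 981 ((541.935546875, 180.72442626953125), (263.74383544921875, 308.0956726074219), 2.0612986087799072)
```

View pics/topz.png

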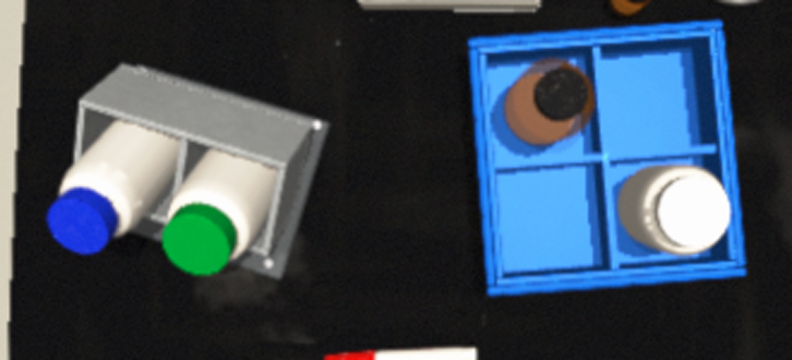

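```bash
cat > h.py <<'E'
import numpy as np
from scipy.spatial.transform import Rotation as R
yaw=np.radians(-12.5)
NN=np.array([-.5*np.cos(yaw),-.5*np.sin(yaw),np.sqrt(.75)])
E1=np.array([-np.sin(yaw),np.cos(yaw),0]); E2=np.cross(NN,E1)
def quat(z,y):
    z=z/np.linalg.norm(z);y=y-z*(y@z);y/=np.linalg.norm(y)
    return R.from_matrix(np.stack([np.cross(y,z),y,z],1)).as_quat()
CAP={'g':np.array([.4608,.1176,.1621]),'b':np.array([.4712,.2058,.1705])}
cy=np.radians(5.7);cr=R.from_euler('z',cy).as_matrix()
C0=np.array([.539,-.204,0])
CELL={'b':C0+cr@[.049,-.049,.006],'c':C0+cr@[-.049,.049,.006]}
DIAG=cr@np.array([1,-1,0])/np.sqrt(2)
E
python3 - <<'E'
from h import *; from cell import r
from vis import *
im={k:(v if v.ndim else float(v)) for k,v in np.load("wrist0.npz").items()}
W=cloud(im,im["mount"]); d=im["depth"]
for u,v in [(220,266),(230,266),(226,300),(430,266),(438,275)]: print((u,v),W[v,u].round(4))
m=(W[...,2]>-.03)&(W[...,2]<.06)&(abs(W[...,1])<.07)&(d>0)
print("max z pads",np.percentile(W[m][:,2],[50,95,99,100]), W[m][W[m][:,2]>np.percentile(W[m][:,2],97)].mean(0))
print(NN,E2,CELL)
q0=r.current_q()
for s in(1,-1):
  print('pre',s,r.inverse_kinematics(CAP['g']+NN*.08,quat(-NN,s*E2)))
  print('grasp b',s,r.inverse_kinematics(CAP['b'],quat(-NN,s*E2)))
  for c in'bc': print('cell',c,s,r.inverse_kinematics(CELL[c]+[0,0,.144],quat(np.array([0,0,-1.]),s*DIAG)),r.inverse_kinematics(CELL[c]+[0,0,.36],quat(np.array([0,0,-1.]),s*DIAG)))
E
```

```text
(220, 266) [ 0.0123 -0.0448  0.0018]
(230, 266) [ 0.0082 -0.043   0.0088]
(226, 300) [-0.0024 -0.0429 -0.001 ]
(430, 266) [0.0114 0.0429 0.0031]
(438, 275) [ 0.0118  0.0438 -0.0046]
max z pads [-0.01357083  0.00541853  0.00907102  0.01115852] [0.0018548  0.000593   0.00848413]
[-0.488148    0.10821981  0.8660254 ] [-0.84549714  0.1874422  -0.5       ] {'b': array([ 0.59262439, -0.24789106,  0.006     ]), 'c': array([ 0.48537561, -0.16010894,  0.006     ])}
pre 1 [ 0.32872361  0.03785617  2.20338715 -0.56165359  0.51004297 -2.15416843]
grasp b 1 [ 0.47171681  0.30147656  2.07204461 -0.77596608  0.47163283 -1.80277555]
cell b 1 [-4.68626963e-01  6.27847824e-01  1.48343164e+00 -4.44089210e-16
  1.03031319e+00  2.17287433e-01] [-4.68626963e-01  4.45995217e-01  1.23693364e+00 -4.44089210e-16
  1.45866380e+00  2.17287433e-01]
cell c 1 [-4.09732800e-01  4.18781095e-01  1.84498493e+00 -4.44089210e-16
  8.77826632e-01  2.76181596e-01] [-4.09732800e-01  1.82906755e-01  1.59289417e+00 -4.44089210e-16
  1.36579173e+00  2.76181596e-01]
pre -1 [ 0.32872361  0.03785617  2.20338715 -0.56165359  0.51004297  0.98742422]
grasp b -1 [ 0.47171681  0.30147656  2.07204461 -0.77596608  0.47163283  1.3388171 ]
cell b -1 None None
cell c -1 [-4.09732800e-01  4.18781095e-01  1.84498493e+00 -4.44089210e-16
  8.77826632e-01 -2.86541106e+00] [-4.09732800e-01  1.82906755e-01  1.59289417e+00 -4.44089210e-16
  1.36579173e+00 -2.86541106e+00]
```

```bash
python3 - <<'E'
from h import *; from cell import r,optics
import cv2
q=quat(-NN,-E2)
r.set_gripper(1.0,squeeze=60)
r.move_to(CAP['g']+NN*.08,q); print(r.current_t(),r.current_tool_pos()-(CAP['g']+NN*.08))
im=optics.get_image("wrist");cv2.imwrite("pics/w1.png",im["pixels"][:,:,::-1]);np.savez("w1.npz",**im)
from vis import *
W=cloud(im,im["mount"]);H=hsv(im)
m=(H[...,0]>50)&(H[...,0]<95)&(H[...,1]>90)&(im["depth"]>0)&(abs(W[...,0])<.06)&(abs(W[...,1])<.06)
P=W[m];t=P[P[:,2]<np.percentile(P[:,2],10)+.005]
print(len(P),len(t),"top z",np.median(t[:,2]),"bbox ctr",(t.min(0)+t.max(0))/2,np.ptp(t,axis=0),cv2.minEnclosingCircle((t[:,:2]*1000).astype(np.float32)))
E
```

```text
2.925 [ 2.84278028e-04 -3.83742291e-04  6.45719720e-05]
5214 4921 top z 0.08181868051385956 bbox ctr [0.00299054 0.01421163 0.04223905] [0.05349151 0.0855296  0.08746772] ((1.8775842189788818, 14.31760025024414), 42.905250549316406)
```

View pics/w1.png

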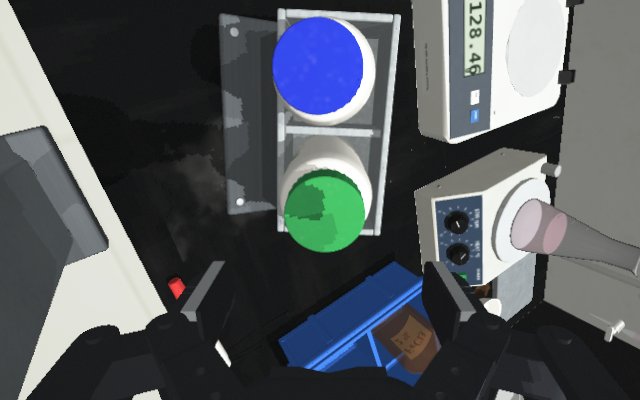

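The wrist view shows the green cap centred at about (325,210), between the pads (pads at columns 215 and 440), and the blue cap at (318,65). I'll measure both caps in the tool frame to refine.

```bash
python3 - <<'E'
from h import *; from vis import *
im={k:(v if v.ndim else float(v)) for k,v in np.load("w1.npz").items()}
W=cloud(im,im["mount"]);H=hsv(im)
T=R.from_quat(quat(-NN,-E2)).as_matrix();o=CAP['g']+NN*.08+[.0003,-.0004,.0001]
for nm,a,b,rows in(("g",50,90,(150,260)),("b",100,130,(0,125))):
    m=((H[...,0]>a)&(H[...,0]<b)&(H[...,1]>90)).astype(np.uint8)
    m[:rows[0]]=0;m[rows[1]:]=0;m[:,:260]=0;m[:,390:]=0
    nl,L,S,_=cv2.connectedComponentsWithStats(m);m=(L==1+np.argmax(S[1:,4]))&(im["depth"]>0);P=W[m]
    z=np.median(P[:,2]); Q=P[abs(P[:,2]-z)<.006]
    c=Q.mean(0);n=np.linalg.svd(Q-c)[2][2];n*=-np.sign(n[2])
    (x,y),rad=cv2.minEnclosingCircle((Q[:,:2]*1000).astype(np.float32))
    p=np.array([x/1e3,y/1e3,z]); print(nm,len(Q),p.round(4),rad,"n tool",n.round(3),"n world",(T@n).round(3),"world",(o+T@p).round(4))
E
```

```text
g 4961 [ 0.0031 -0.0022  0.0819] 26.91542625427246 n tool [ 0.016 -0.004 -1.   ] n world [-0.488  0.125  0.864] world [0.4608 0.1204 0.1594]
b 7025 [ 0.0922 -0.0056  0.0702] 25.016328811645508 n tool [ 0.029 -0.066 -0.997] n world [-0.536  0.148  0.831] world [0.4715 0.2093 0.1679]
```

```bash
cat >> h.py <<'E'
CAP={'g':np.array([.4608,.119,.1608]),'b':np.array([.4713,.2075,.1692])}
def axes(tilt,yaw):
    t,y=np.radians([tilt,yaw])
    n=np.array([-np.sin(t)*np.cos(y),-np.sin(t)*np.sin(y),np.cos(t)]);e1=np.array([-np.sin(y),np.cos(y),0]);return n,e1,np.cross(n,e1)
AX={'g':axes(30,-13),'b':axes(32,-14)}
def F(r):return r.current_contact_force().round(1)
E
cat > grasp.py <<'E'
import sys
from h import *; from cell import r,optics
import cv2
k=sys.argv[1];n,e1,e2=AX[k];q=quat(-n,-e2)
r.set_gripper(1.0,squeeze=60)
if k=='b':
    r.move_to(CAP[k]+n*.09,q)
r.move_to(CAP[k]+n*.06,q) if k=='g' else None
r.move_linear(CAP[k]-n*.002,q,vel=.08); print(r.current_t(),F(r),r.current_tool_pos()-(CAP[k]-n*.002))
r.set_gripper(0.0); print("closed",r.current_t(),r.current_opening(),F(r))
p=r.current_tool_pos()
r.move_linear(p+n*.02,vel=.08);print("2cm",F(r),r.current_opening())
im=optics.get_image("wrist");cv2.imwrite(f"pics/grasp_{k}.png",im["pixels"][:,:,::-1])
E
python3 grasp.py g
```

```text
4.3667 [-0.2  0.  -0.5] [1.22769718e-05 7.05382577e-05 3.04499137e-04]
closed 4.7917 0.6421547547848903 [-18.4   3.5  19.2]
2cm [ 0.4  0.3 -3.4] 0.6409561385671082
```

View pics/grasp_g.png

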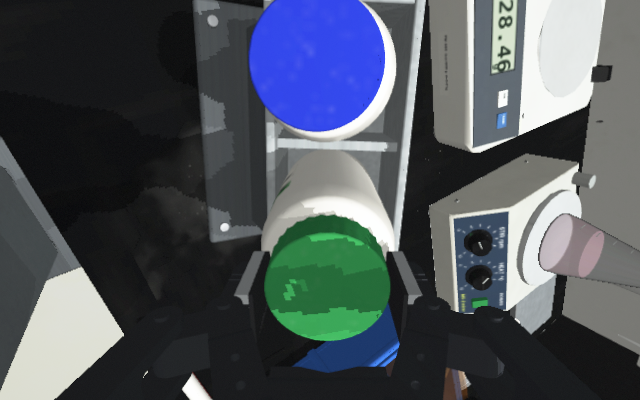

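The green cap at (327,280) sits squarely between the pads, and the opening reads 54.6 mm, which matches the cap.

```bash
cat > place.py <<'E'
import sys
from h import *; from cell import r,optics
import cv2
k,c,Hh=sys.argv[1],sys.argv[2],float(sys.argv[3])
n,e1,e2=AX[k]
p0=CAP[k]-n*.002
r.move_linear(p0+n*.125,vel=.15);print("out",r.current_t(),F(r),r.current_opening())
qd=quat(np.array([0,0,-1.]),DIAG)
T=CELL[c]
r.move_to(np.array([T[0],T[1],.375]),qd);print("over",r.current_t(),F(r),r.current_opening())
r.move_linear(np.array([T[0],T[1],.006+Hh-.002+.085]),vel=.15)
for nm in("scene","wrist","top"):
    im=optics.get_image(nm);cv2.imwrite(f"pics/over_{k}_{nm}.png",im["pixels"][:,:,::-1]);np.savez(f"over_{k}_{nm}.npz",**im)
print("pre-insert",r.current_t(),r.current_tool_pos(),F(r))
E
python3 place.py g b .144
python3 - <<'E'
import cv2,numpy as np
a=cv2.imread('pics/over_g_scene.png')[120:340,180:480];b=cv2.imread('pics/over_g_top.png')[120:340,300:500]
s=cv2.resize(a,(480,352));t=cv2.resize(b,(320,352));cv2.imwrite('pics/og.png',np.hstack([s,t]))
E
```

```text
out 6.0917 [ 0.3  0.5 -4.2] 0.6391765450201203
over 7.7 [ 0.   0.6 -4.3] 0.6346478177258831
pre-insert 8.95 [ 0.59290805 -0.24800646  0.23391217] [-0.5 -0.6 -3.8]
```

View pics/og.png

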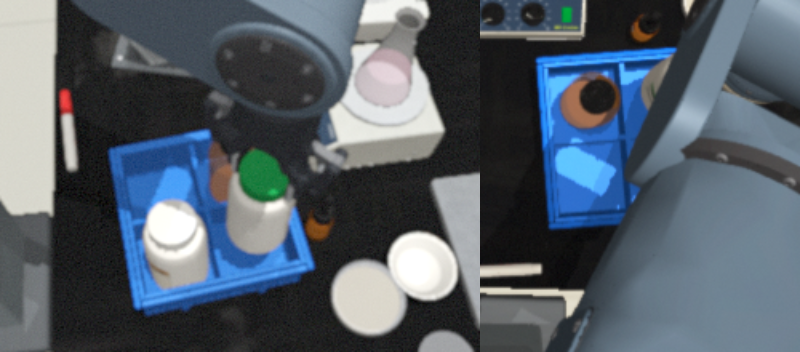

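View pics/over_g_wrist.png

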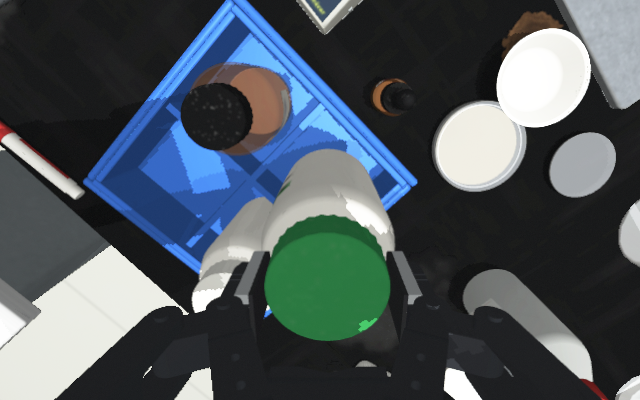

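The green bottle hangs upright over cell b, with its body symmetric about column 327 in the wrist view. It is clear of the amber and white bottles and the dropper (390,97).

```bash
cat > lower.py <<'E'
import sys
from h import *; from cell import r,optics
import cv2
k,c,Hh=sys.argv[1],sys.argv[2],float(sys.argv[3])
T=CELL[c]; z=.006+Hh-.002
print(r.current_opening())
r.move_linear(np.array([T[0],T[1],z+.006]),vel=.06);r.sleep(.15);f0=r.current_contact_force();print("near",r.current_t(),f0.round(1))
for i in range(14):
    zz=z+.005-.001*i
    r.move_linear(np.array([T[0],T[1],zz]),vel=.02);f=r.current_contact_force();print(round(zz-z,4),(f-f0).round(1))
    if f[2]-f0[2]>5: break
print(r.current_t(),r.current_tool_pos(),r.current_opening())
im=optics.get_image("scene");cv2.imwrite(f"pics/low_{k}.png",im["pixels"][:,:,::-1])
E
python3 lower.py g b .144
python3 - <<'E'
import cv2
a=cv2.imread('pics/low_g.png')[140:340,200:460];cv2.imwrite('pics/lg.png',cv2.resize(a,None,fx=2.5,fy=2.5))
E
```

```text
0.6365635167802928
near 10.5667 [ 1.   0.3 -4.3]
0.005 [-1.1 -0.3 -0.1]
0.004 [-1.4 -0.7  0.2]
0.003 [-1.4 -0.1 -0.1]
0.002 [-1.1 -0.5 -0.2]
0.001 [-0.3 -0.   1.3]
0.0 [-0.6 -0.1  1.8]
-0.001 [-3.3  0.4 10.2]
12.3167 [ 0.59289758 -0.24803225  0.14794905] 0.6362141449848416
```

View pics/lg.png

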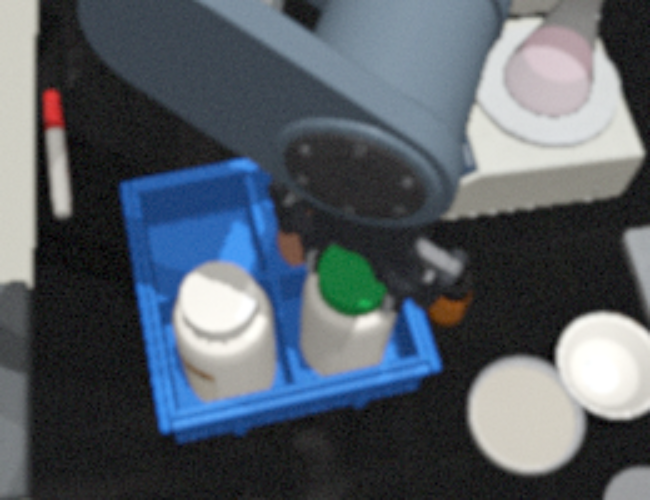

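Contact came at the nominal floor height and the bottle is in cell b. Next: release, back off, then go for the blue one.

```bash
cat > rel.py <<'E'
import sys
from h import *; from cell import r,optics
import cv2
k=sys.argv[1]
r.set_gripper(1.0);print("open",r.current_t(),F(r),r.current_opening())
p=r.current_tool_pos();r.move_linear(p+[0,0,.20],vel=.2);print(r.current_t(),F(r))
if k=='g':
    n,e1,e2=AX['b'];r.move_to(CAP['b']+n*.09,quat(-n,-e2))
else:
    r.move_to(np.array([.35,.2,.35]),quat(np.array([0,0,-1.]),DIAG))
for nm in("top","scene","wrist"):
    im=optics.get_image(nm);cv2.imwrite(f"pics/rel_{k}_{nm}.png",im["pixels"][:,:,::-1]);np.savez(f"rel_{k}_{nm}.npz",**im)
print(r.current_t(),r.current_tool_pos())
E
python3 rel.py g
python3 - <<'E'
import sys;sys.path.insert(0,'.')
from h import *; from vis import *
im={k:(v if v.ndim else float(v)) for k,v in np.load("rel_g_wrist.npz").items()}
n,e1,e2=AX['b'];T=R.from_quat(quat(-n,-e2)).as_matrix();o=CAP['b']+n*.09
W=cloud(im,im["mount"]);H=hsv(im)
m=((H[...,0]>112)&(H[...,0]<130)&(H[...,1]>90)).astype(np.uint8);m[:,:240]=0;m[:,410:]=0
nl,L,S,_=cv2.connectedComponentsWithStats(m);i=1+np.argmax(S[1:,4]);print(S[i]);P=W[(L==i)&(im["depth"]>0)]
z=np.median(P[:,2]);Q=P[abs(P[:,2]-z)<.006];c=Q.mean(0);nn=np.linalg.svd(Q-c)[2][2];nn*=-np.sign(nn[2])
(x,y),rad=cv2.minEnclosingCircle((Q[:,:2]*1000).astype(np.float32));p=np.array([x/1e3,y/1e3,z])
print(p,rad,nn,T@nn,o+T@p)
E
```

```text
open 12.7833 [0.5 0.2 0.5] 1.001433028254699
13.9333 [0.2 0.7 0.6]
15.9167 [0.42552963 0.21868963 0.24560964]
[ 290  170   72   75 4241]
[ 0.00256171 -0.00168619  0.09101024] 25.035493850708008 [ 0.0260253  -0.03155167 -0.99916324] [-0.53341459  0.15981722  0.83061864] [0.47105168 0.21020204 0.16744973]
```

View pics/rel_g_top.png

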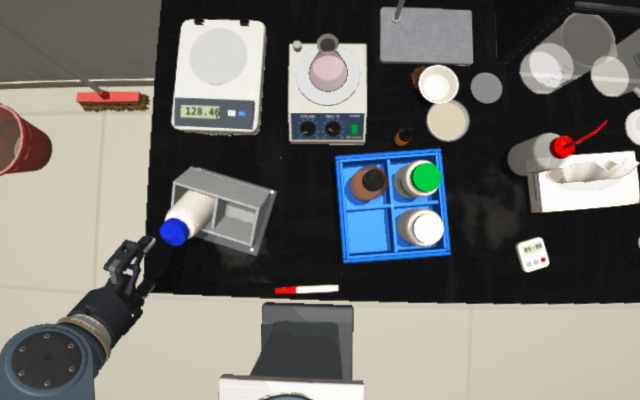

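View pics/rel_g_wrist.png

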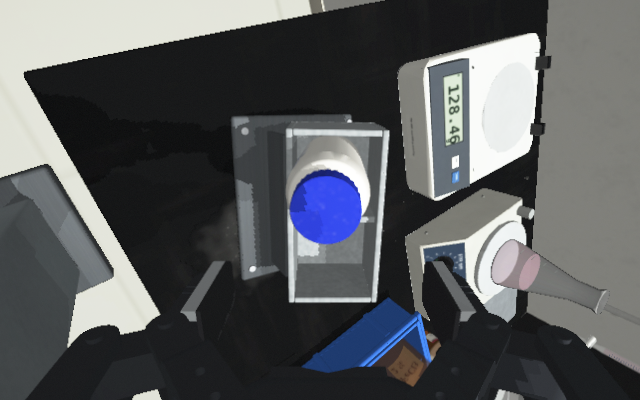

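Green stands in cell b, cap at (426,177) in the top view. The neighbours and the dropper have not moved. The blue cap at (326,207) in the wrist view is within 3 mm of where I expected it.

```bash
python3 grasp.py b && python3 place.py b c .158
python3 - <<'E'
import cv2,numpy as np
a=cv2.imread('pics/over_b_scene.png')[120:340,180:480];b=cv2.imread('pics/over_b_wrist.png')
cv2.imwrite('pics/ob.png',np.hstack([cv2.resize(a,(400,293)),cv2.resize(b,(400,250))[:, :].copy() if 0 else cv2.copyMakeBorder(cv2.resize(b,(400,250)),0,43,0,0,0)]))
E
```

```text
17.6833 [-0.3  0.5  0. ] [1.81753684e-05 1.44175207e-04 3.73880093e-04]
closed 18.1167 0.5979389850840927 [-9.2  2.5 11.6]
2cm [ 0.2 -0.7 -4. ] 0.5906892730817807
out 19.4167 [ 0.3  0.2 -4. ] 0.5939094782103818
over 20.9083 [ 0.1 -0.2 -3.9] 0.5967073974199113
pre-insert 22.0583 [ 0.48568974 -0.16020539  0.24779124] [ 0.9 -0.2 -3.2]
```

View pics/ob.png

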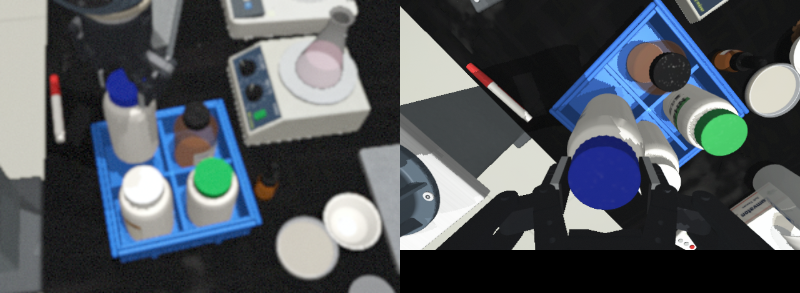

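View pics/grasp_b.png

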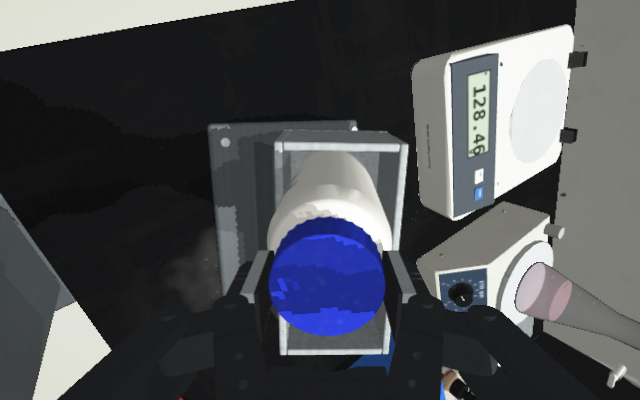

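The blue cap at (327,278) is gripped squarely with an opening of about 50.7 mm. The bottle hangs over empty cell c, close to upright.

```bash
python3 lower.py b c .158
python3 - <<'E'
import cv2
a=cv2.imread('pics/low_b.png')[140:340,200:460];cv2.imwrite('pics/lb.png',cv2.resize(a,None,fx=2.5,fy=2.5))
E
```

```text
0.5950921056129854
near 23.675 [ 0.4  0.9 -5. ]
0.005 [-0.2 -1.7  0.5]
0.004 [-0.8 -0.8  0.9]
0.003 [-0.6 -0.9 -0. ]
0.002 [-0.5 -1.1  0.8]
0.001 [-1.4 -1.8  1. ]
0.0 [-0.5 -1.   0.4]
-0.001 [-1.5 -0.4  8. ]
25.425 [ 0.48549723 -0.16017101  0.16137347] 0.5934759759343271
```

View pics/lb.png

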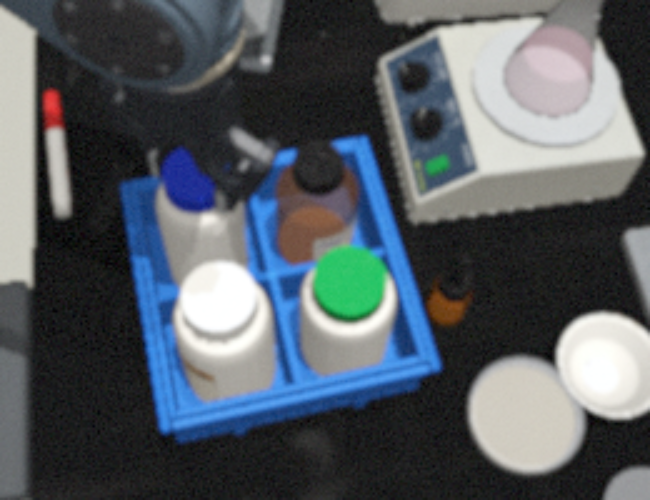

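Contact was again at floor height, in cell c. Releasing now.

```bash
python3 rel.py b; python3 - <<'E'
import sys;sys.path.insert(0,'.')
from h import *; from vis import *
for n in("top","scene"):
    im={k:(v if v.ndim else float(v)) for k,v in np.load(f"rel_b_{n}.npz").items()}
    W=cloud(im);H=hsv(im);V=im["depth"]>0
    for nm,a,b,c in(("g",50,95,'b'),("b",100,130,'c')):
        m=((H[...,0]>a)&(H[...,0]<b)&(H[...,1]>90)&V&(W[...,2]>.135)&(W[...,2]<.2)&(np.hypot(W[...,0]-CELL[c][0],W[...,1]-CELL[c][1])<.05))
        P=W[m];z=np.percentile(P[:,2],60);Q=P[abs(P[:,2]-z)<.003];(x,y),rad=cv2.minEnclosingCircle((Q[:,:2]*1000).astype(np.float32))
        k=Q.mean(0);nn=np.linalg.svd(Q-k)[2][2]
        print(n,nm,len(Q),"off mm",round(x-CELL[c][0]*1e3,1),round(y-CELL[c][1]*1e3,1),"r",round(rad,1),"top z",z.round(4),"tilt",np.degrees(np.arccos(abs(nn[2]))).round(1))
E
```

```text
open 25.9167 [-0.3 -0.1  0.1] 1.0009316426323116
27.0667 [ 0.2 -0.4 -0.7]
28.65 [0.35048628 0.1995044  0.34991457]
top g 632 off mm -4.1 -5.7 r 26.7 top z 0.1502 tilt 2.0
top b 573 off mm -0.9 -0.8 r 24.9 top z 0.1639 tilt 2.1
scene g 638 off mm -3.9 -5.3 r 27.2 top z 0.1499 tilt 2.6
scene b 485 off mm -0.6 -0.6 r 25.3 top z 0.1636 tilt 1.8
```

View pics/rel_b_top.png

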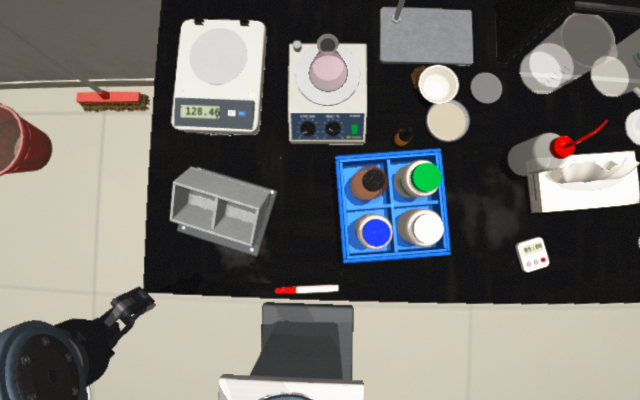

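View pics/rel_b_scene.png

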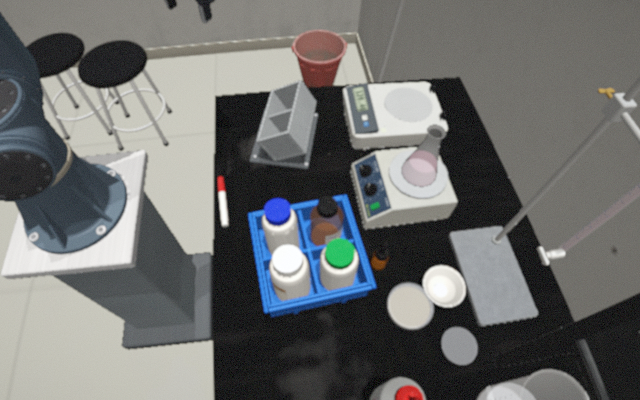

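Both bottles stand on the cell floors, with cap tops at 0.150 m and 0.164 m as expected. The dropper and the two original bottles have not moved.

```bash
python3 -c "
from cell import r
print(r.current_t(),r.current_contact_force());print(r.hand_in())"
```

```text
28.65 [-1.08755136 -0.52327509  0.48695688]
the job is handed in; nothing more can be done
None
```

Both bottles are in the crate: green in cell b and blue in cell c. I handed the job in at 28.65 s of the 59 s allowed. I gripped each one by its cap along its leaning axis, pulled it straight out of the stand, turned it upright, and lowered it until the wrist force showed floor contact (about 8–10 N) before releasing.

**Final checks (top and scene cameras):**
- **Height:** cap tops are at 0.150 m (green) and 0.164 m (blue), which match each bottle standing on the cell floor.
- **Tilt:** the depth fits gave about 2° of tilt for both caps. I took this as measurement error, since the heights match.
- **Position:** blue is about 1 mm from its cell centre. Green is about 7 mm off, inside the 10 mm of slack in its cell.
- **Other objects:** the amber bottle, white bottle and dropper looked unmoved and upright. The gripper was open and clear of everything.

**Disagreement:** the wrist camera and the fixed cameras differed by 3–4 mm on the cap positions, so I gripped at the average of the two. The gripper openings (about 54.6 and 50.7 mm) matched the cap diameters.

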